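# Clamp a board against the fence with a quarter-turn T-bolt

## Task

Secure the pine board on the bench jig for drilling: take the red-knobbed T-bolt out of its storage block, drop its head into the jig's slot on the open side of the board, and slide it along so that its steel collar pushes the board flat against the blue fence. With the collar still against the board, turn the knob a quarter turn so that the head locks crosswise under the slot's lips, then let go. Move the board only with the bolt, never with the gripper itself, and leave the other things on the bench where they are.

Things in the scene. Friction and masses are not known exactly. Their poses are not given: they have to be found in the camera images.
- jig: Fixed dark wooden jig, 360 x 160 x 30 mm high, aluminium T-slot track flush down its middle. Origin: centre of underside; x along the slot towards the fence, y across, z up. Slot on y = 0, open from x = -180 to +150 mm: 15 mm wide between lips 6 mm thick (z 24 to 30), below them a channel 36 mm wide (z 10 to 24). The pine board lies across the slot; the slot's open side is towards -x.
- fence_face (a point): Centre of the inner face of the blue fence: a bar 160 mm long (jig y), 30 mm thick, 30 mm high, fixed on the jig's top at its +x end. The face is at jig x = +150 mm and looks to jig -x; this point is 15 mm above the jig's top (z 45 in the jig). A skewed board squares up on it when pushed at its middle with 5 to 15 N. Axes as the jig's.
- work: Loose pine board (0.18 to 0.35 kg) with a flat dark steel plate and brass screws on top, lying on the jig across the slot, roughly square to it, 30 to 80 mm short of the fence. 50 mm in x (along the slot), 140 mm in y, 18 mm thick, 21 mm to the screw heads. Origin: centre of underside; its +x face is to meet the fence, its -x face is pushed by the bolt's collar.
- bolt_grip (a point): Centre of the loose T-bolt's red knob, a bar 40 mm along x, 14 mm across y, 32 mm high: grasp it across the 14 mm. z points up the bolt's axis; knob and T-head are parallel (x). Bolt 0.15 kg; it reaches 16 mm above and 64 mm below this point. At first it hangs upright by its collar in the storage block. Seated in the slot, this point is 50 mm above the jig's top.
- bolt_collar (a point): Centre of the bolt's steel collar, 32 mm in diameter, 20 mm high, on the bolt's axis 40 mm below bolt_grip; a stem 14 mm in diameter joins it to the knob. Its round side pushes the board; its underside, 10 mm below this point, rests on the slot's lips (or on the storage block). Axes as the bolt's.
- bolt_head (a point): Centre of the bolt's T-head: 26 mm along x, 10 mm across y, 6 mm thick, 21 mm below bolt_collar, under a neck 10 mm in diameter and 8 mm long. Laid along the slot it drops in until the collar rests on the lips, with 2 mm play under them, and slides freely; turned a quarter turn, either way, it cannot lift out.
- holder: Fixed wooden storage block, 75 x 60 x 35 mm, with a slot hole 31 x 15 mm through its top, long along the block's x, from which the bolt is lifted straight up (20 mm to clear). Origin: centre of the underside; z up.
- tape: Yellow tape measure, 66 x 36 x 60 mm, standing on the bench: leave alone. Origin: centre of its underside.
- tin: Green tin, 66 mm in diameter, 55 mm high: leave alone. Origin: centre of its underside.
- driver: Stubby screwdriver with blue handle, 110 mm long, lying on the bench beyond the fence end of the jig: leave alone. Origin: its underside at about mid-length.
There are look-alikes about, which are no part of the job. What is meant by the work is not purple, and is the larger of those in its own colour. Of the things that look like the part that bears bolt_grip, the larger one is meant.

How it is judged (in metres and radians):
On the way, in this order (a step that is already met when the one before it is completed fails the run):
1. the bolt is dropped into the slot: upright, collar on the lips, head along the slot, on the open side of the board (z of bolt_collar in the frame of jig between 0.037 and 0.0435 m and y of bolt_collar in the frame of jig between -0.006 and 0.006 m and x of bolt_collar in the frame of jig between -0.178 and 0.1 m and angle between bolt_collar's own z axis and vertical below 0.15 rad and angle between the x axis of bolt_collar and the x axis of jig, either way round below 0.35 rad and x of bolt_collar in the frame of work below -0.03 m), for 0.2 s.
2. with the bolt in the slot and its head still along it, the board is pushed flat against the fence by the collar (all of step 1 and x of work in the frame of jig above 0.1215 m and angle between the x axis of work and the x axis of jig, either way round below 0.05 rad and y of work in the frame of jig between -0.035 and 0.035 m and z of work in the frame of jig between 0.026 and 0.034 m and x of bolt_collar in the frame of work above -0.046 m), for 0.2 s.
At the end, for the whole second after the job is handed in: Board flat on the jig, within 3.5 mm of the fence, square to 0.05 rad, within 35 mm of the slot's middle; bolt upright (0.15 rad), collar on the lips (3 mm) and within 5 mm of the board, head within 0.3 rad of crosswise; the board at rest (z of bolt_collar in the frame of jig between 0.037 and 0.0435 m and y of bolt_collar in the frame of jig between -0.006 and 0.006 m and x of bolt_collar in the frame of jig between -0.178 and 0.1 m and angle between bolt_collar's own z axis and vertical below 0.15 rad and x of work in the frame of jig above 0.1215 m and angle between the x axis of work and the x axis of jig, either way round below 0.05 rad and y of work in the frame of jig between -0.035 and 0.035 m and z of work in the frame of jig between 0.026 and 0.034 m and x of bolt_collar in the frame of work between -0.046 and -0.03 m and angle between the x axis of bolt_collar and the y axis of jig, either way round below 0.3 rad and linear speed of work below 0.01 m/s); the robot touches nothing.
It fails at once if the gripper or arm presses on the board (over 2 N) (contact force between any of the fingers, the arm and work above 2 N).
It fails at once if the tape, tin or screwdriver is moved by more than 30 mm (distance of any of tape, tin, driver from where it was at the start of the episode above 0.03 m).
It also fails if it takes over 61 s, if anything falls off the work surface, if the arm or the gripper's body presses on something with over 40 N, if the wrist force passes 120 N, or if a joint passes its speed limit or range.

## Robot

A 6-joint arm with a two-finger parallel gripper is mounted at the origin on the work surface. World frame = base frame: x ahead of the robot, y to its left, z up, the work surface at z = 0. Lengths are in mm, angles in rad, forces in N, time in s.
With the tool pointing down it reaches from about 350 to 975 mm from the base axis. Payload 7.1 kg.
Tool frame: the origin (TCP) lies on the front face of the gripper's body, between the roots of the fingers; the fingertips stand 80 mm ahead of it and the grasp point (between the pads) lies 61 mm ahead of it (env.tips_ahead is the distance from the TCP to the fingertips, in mm); z points along the fingers, y is the line along which they close (so a half turn about z gives the same grasp; the last joint's range is limited). The gripper opens to 88 mm and grips with 3 to 60 N. Pads are 20 mm wide; open, the fingers measure 115 mm over their backs; the gripper's body (75 mm by 178 mm) begins 61 mm behind the grasp point.
Start: joints at [-1.29, 0.423, 1.63, -0, 1.089, -0.019], TCP at [184.599, -597.1, 302.675] pointing down, gripper open.
Joint ranges: [-3, 3], [-0.9, 2.11], [0.09, 2.58], [-1.31, 4.45], [0.11, 2.69], [-2.54, 2.54]. Speed limits (rad/s): [2.39, 2.39, 3.01, 3.14, 3.14, 3.14].

## Interface

Orientations are given as a unit quaternion [x, y, z, w].
In Python, from station import env, set_gripper, viewer, workorder gives the robot as it stands. Calls block until the motion is done:
- env.reach(position, orientation): joint-space move of the TCP to a pose.
- env.move_l(position, rot=None, rate=150, f_stop=None): straight line of the TCP; rot=None keeps the orientation; rate is the mean speed in mm/s. With f_stop (N) it stops when the force on the tool has changed by that much, and returns True; else False.
- env.move_joints(angles): joint-space move.
- set_gripper(opening): finger opening in mm; the grip force is fixed at half the most; returns when the fingers have stopped.
- env.hold(seconds).
- env.ik(position, orientation): joint angles nearest the present ones, or None.
- env.read_state(): the state.
- viewer.camera(name): name is "side" or "top" or "wrist"; returns the picture (480x640x3 uint8, blue, green, red); there is no depth.
- viewer.camera_params(name): a dict with "fx", "fy", "cx", "cy" (pixels), "pose" (4x4, takes a point from camera to world coordinates); the wrist camera has in their place "tool_from_camera" (4x4, takes a point from camera to tool coordinates, whose origin is the TCP and whose axes are the flange's). Camera axes: x right, y up, looking along -z (the intrinsics and any distortion apply to the point x, -y, -z); pixel columns grow to the right and rows downward; lengths in mm; the calibration is good to about 2 mm. The wrist camera is an equidistant fisheye: a pixel r from the principal point sees the ray r / f radians off the axis. A picture is of the moment at which its call begins: read the wrist's pose just before it. camera_params takes no time and is no camera call.
A pose or a line that the arm cannot do raises env.IKError and nothing moves.
- workorder.sign_off(): hands the job in; it is judged then, once.
The state is a dict: "time_s": time; "qpos": joint angles; "dq": joint speeds; "tau": joint torques, N m; "tool_pos": TCP position; "orientation": TCP orientation; "force": force on the tool from outside, world axes, zero at the start; "wrist_torque": the same for the moment, N m; "width": finger opening in mm; "grip_force": force on a finger pad.
Only numpy, scipy, OpenCV 4.12 (cv2) and the standard library are available. Lean on these libraries where they do the work, as an engineer would, in place of code of your own. Each camera call takes 0.05 s, during which the arm holds its last target. There are 200 camera calls.

## Working session

There is one attempt and no reset: what is moved stays moved. The work goes in short steps, each a Python script; the robot and the scene stay as the last script left them, time stands still between calls to the robot, and variables do not carry over. Pictures are saved under pics/ and viewed, at most 10 in all, crops included, and the job is handed in when it is done.

```bash
mkdir -p pics; ls; python3 - <<'E'
from station import env, viewer
import cv2, json, numpy as np
for n in ("top","side"):
    im=viewer.camera(n); cv2.imwrite(f"pics/{n}0.png",im)
    p=viewer.camera_params(n); print(n,{k:(np.round(v,3).tolist() if k=="pose" else v) for k,v in p.items()})
print({k:np.round(v,3).tolist() for k,v in viewer.camera_params("wrist").items() if not isinstance(v,str)})
print(env.read_state()["time_s"])
E
```

```text
pics
top {'fx': 436.69579892685164, 'fy': 436.69579892685164, 'cx': 317.3753634896665, 'cy': 240.63433114309385, 'pose': [[0.01, 0.989, -0.145, 474.757], [-1.0, 0.009, -0.008, -31.518], [-0.007, 0.145, 0.989, 928.902], [0.0, 0.0, 0.0, 1.0]]}
side {'fx': 541.203765384213, 'fy': 541.203765384213, 'cx': 302.99089531242595, 'cy': 250.82251745653386, 'pose': [[-0.934, 0.267, -0.239, 278.073], [-0.358, -0.696, 0.623, 835.787], [0.0, 0.667, 0.745, 1127.607], [0.0, 0.0, 0.0, 1.0]]}
{'fx': 371.648, 'fy': 371.648, 'cx': 321.53, 'cy': 246.632, 'tool_from_camera': [[-0.001, 0.957, 0.29, 79.235], [1.0, 0.001, 0.0, 0.662], [0.0, 0.29, -0.957, -83.16], [0.0, 0.0, 0.0, 1.0]]}
0.1
```

View pics/top0.png

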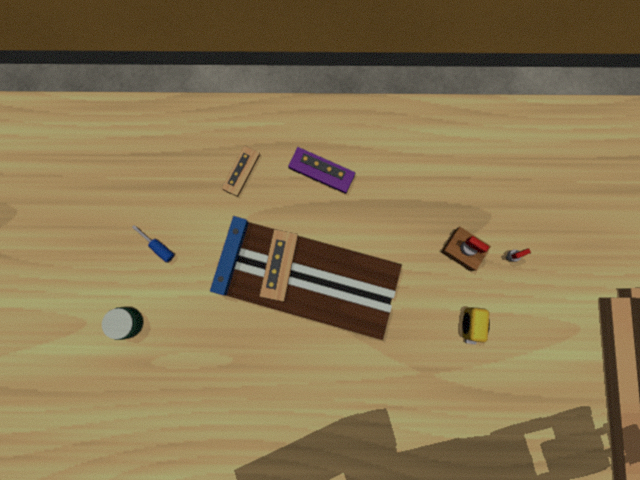

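View pics/side0.png

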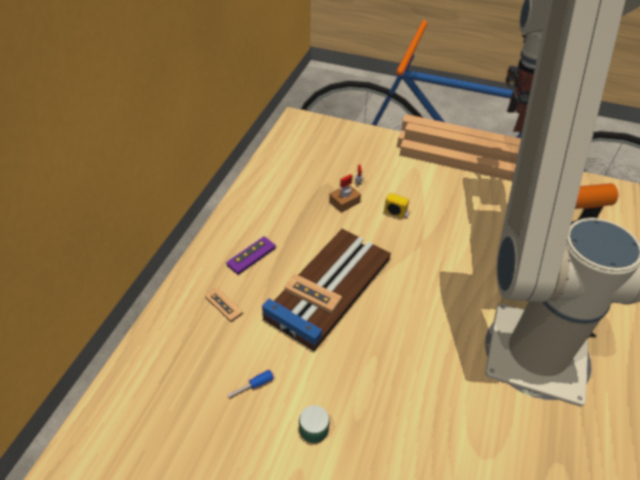

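Top view, candidates for each target:
- **Knob:** red at (477,243), in the storage block and larger; red at (520,254), smaller, standing free.
- **Board:** pine on the jig at (279,265), larger; small pine at (241,170); purple at (322,170).

I choose the knob at (477,243) and the board at (279,265). Next I measure them and take a close crop.

```bash
cat > h.py <<'E'
import cv2, numpy as np
from station import env, set_gripper, viewer, workorder
from scipy.spatial.transform import Rotation as R
def pose():
    s=env.read_state(); T=np.eye(4); T[:3,:3]=R.from_quat(s["orientation"]).as_matrix(); T[:3,3]=s["tool_pos"]; return T
def snap(n):
    """picture, parameters and camera-to-world pose"""
    T=pose() if n=="wrist" else None
    im=viewer.camera(n); p=viewer.camera_params(n)
    return im,p,(T@p["tool_from_camera"] if n=="wrist" else np.array(p["pose"]))
def cast(px,p,C,z,fish=False):
    """pixels -> world points on plane z"""
    u=(np.atleast_2d(px).astype(float)-[p["cx"],p["cy"]])/[p["fx"],p["fy"]]
    if fish:
        r=np.linalg.norm(u,axis=1,keepdims=True)+1e-9
        d=np.hstack([u/r*np.sin(r),np.cos(r)])
    else: d=np.hstack([u,np.ones((len(u),1))])
    d=(d*[1,-1,-1])@C[:3,:3].T; o=C[:3,3]
    return o+d*((z-o[2])/d[:,2:])
def blobs(mask,amin=30):
    cs=cv2.findContours(mask.astype(np.uint8),cv2.RETR_EXTERNAL,cv2.CHAIN_APPROX_NONE)[0]
    return sorted([c[:,0,:] for c in cs if cv2.contourArea(c)>amin],key=lambda c:-cv2.contourArea(c.reshape(-1,1,2)))
def hsv(im,lo,hi): return cv2.inRange(cv2.cvtColor(im,cv2.COLOR_BGR2HSV),np.array(lo),np.array(hi))>0
def red(im): return hsv(im,(0,170,90),(6,255,255))|hsv(im,(174,170,90),(180,255,255))
def rect(P): return cv2.minAreaRect(P[:,:2].astype(np.float32))
def down(yaw):
    """tool down, tool x at heading yaw (rad)"""
    return (R.from_euler('z',yaw)*R.from_euler('x',np.pi)).as_quat()
E
python3 - <<'E'
from h import *
im,p,C=snap("top")
for c in blobs(red(im),15): print("red",c.mean(0).round(),[rect(cast(c,p,C,101))])
for c in blobs(hsv(im,(105,150,60),(125,255,255)),150)[:2]: print("blue",c.mean(0).round(),rect(cast(c,p,C,60)))
m=hsv(im,(0,0,120),(180,60,255)); m[:200]=0;m[330:]=0;m[:,:225]=0;m[:,410:]=0
for c in blobs(m,40): print("alu",c.mean(0).round(),rect(cast(c,p,C,30)))
m=hsv(im,(5,60,110),(25,190,255)); m[:225]=0;m[310:]=0;m[:,:250]=0;m[:,305:]=0
for c in blobs(m,200): print("pine",c.mean(0).round(),rect(cast(c,p,C,48)))
print(pose().round(2).tolist())
E
```

```text
red [479. 244.] [((593.3834228515625, -332.6177978515625), (38.40104675292969, 12.526636123657227), 57.34613037109375)]
red [522. 253.] [((576.2701416015625, -415.139404296875), (8.817387580871582, 27.024181365966797), 23.34716033935547)]
blue [228. 255.] ((571.7650756835938, 153.52883911132812), (28.3455810546875, 154.89422607421875), 74.96478271484375)
blue [160. 250.] ((581.3189697265625, 291.90435791015625), (51.5032958984375, 20.498620986938477), 51.10369110107422)
alu [340. 294.] ((496.5251159667969, -69.75475311279297), (216.2039031982422, 14.954861640930176), 74.92897033691406)
alu [343. 280.] ((525.42919921875, -76.41820526123047), (218.18292236328125, 14.822905540466309), 74.94949340820312)
alu [250. 269.] ((546.2293090820312, 114.49931335449219), (60.50945281982422, 14.931812286376953), 74.7097396850586)
alu [254. 255.] ((575.1776123046875, 107.58113861083984), (58.77737808227539, 14.501043319702148), 74.62152862548828)
pine [280. 256.] ((559.3843383789062, 47.05837631225586), (152.41554260253906, 88.36380767822266), 0.495608925819397)
[[0.96, 0.3, -0.0, 184.51], [0.3, -0.96, 0.0, -596.79], [0.0, -0.0, -1.0, 302.1], [0.0, 0.0, 0.0, 1.0]]
```

```bash
python3 - <<'E'
from h import *
yaw=np.radians(57.3)
env.reach([593,-333,236],down(yaw))
im,p,C=snap("wrist")
cv2.imwrite("pics/w1.png",im)
print(env.read_state()["time_s"],env.read_state()["qpos"])
for c in blobs(red(im),60)[:3]: print("red",c.mean(0).round(),c.min(0),c.max(0),rect(cast(c,p,C,101,True)))
E
```

```text
1.9833 [-5.31042018e-01  5.75539518e-01  1.54350505e+00 -2.02099633e-04
  1.02217360e+00  4.15297382e-02]
red [323. 266.] [313 237] [334 295] ((593.4439086914062, -335.0871887207031), (38.65983963012695, 13.150581359863281), 56.72956085205078)
red [376. 354.] [359 343] [392 365] ((588.6846313476562, -410.16204833984375), (8.858505249023438, 25.772714614868164), 21.898151397705078)
```

View pics/w1.png

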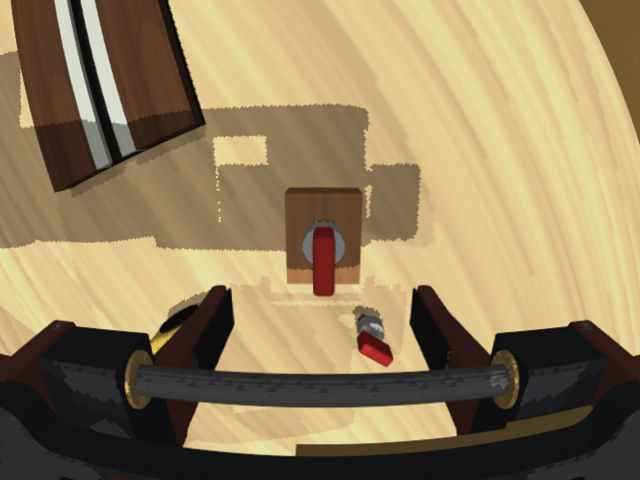

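The crop confirms the choice: the large knob is at (323,266), standing in the block. The small look-alike is at (376,354), clear of the finger path. Now grasp, lift and hover over the slot.

```bash
python3 - <<'E'
from h import *
yaw=np.radians(56.9)
env.reach([593.4,-335,200],down(yaw))
env.move_l([593.4,-335,148],rate=100)
set_gripper(0); s=env.read_state(); print(s["width"],s["grip_force"],s["force"])
env.move_l([593.4,-335,208],rate=100)
s=env.read_state(); print(s["width"],s["force"])
yj=np.radians(74.9); ex=np.array([np.cos(yj),np.sin(yj)])
xy=np.array([528.9,-5.8])-70*ex
env.reach([*xy,208],down(yj))
im,p,C=snap("wrist"); cv2.imwrite("pics/w2.png",im)
print(env.read_state()["time_s"],pose()[:3,3],xy)
E
```

```text
13.839208137666471 29.999480821425095 [ 1.30464619e+00 -1.22464308e-03 -6.82882678e-02]
13.65632258114097 [ 0.23754807 -0.4589731  -2.07302705]
5.9083 [511.74007288 -74.41864761 208.14868945] [510.6646844  -73.38308416]
```

View pics/w2.png

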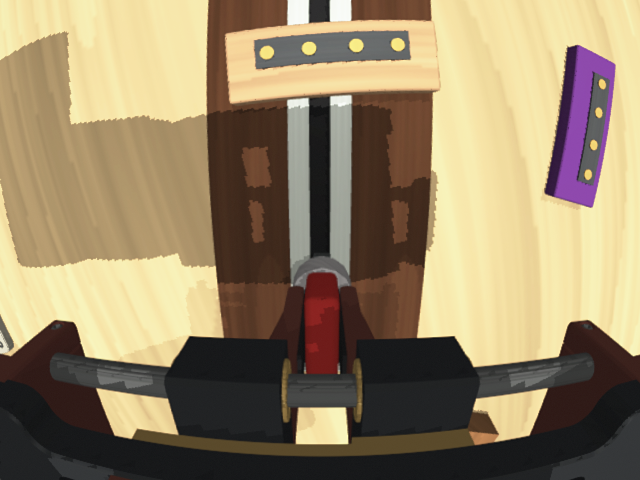

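Bolt held: knob at (321,320), collar in front of it, slot visible around column 320, board at (330,60). I fit the slot line in this picture.

```bash
python3 - <<'E'
from h import *
env.hold(0.2)
im,p,C=snap("wrist"); T=pose(); print(env.read_state()["time_s"],T[:3,3])
g=im.max(2).astype(int)
mid=[]
for r in range(112,245,3):
    row=g[r]; 
    # dark slot run about col 320: outward until strip (sharp rise)
    d=np.abs(np.diff(row[285:356]));
    L=[c for c in range(290,318) if row[c+2]-row[c]<-35]; Rr=[c for c in range(320,350) if row[c+2]-row[c]>35]
    if L and Rr: mid.append([max(L)+1,min(Rr)+1,r])
m=np.array(mid,float)
A=cast(m[:,[0,2]],p,C,30,True);B=cast(m[:,[1,2]],p,C,30,True)
print(len(m),m[::10].tolist(),"slot width",np.median(np.linalg.norm(A-B,axis=1)))
M=(A+B)[:,:2]/2
vx,vy,x0,y0=cv2.fitLine(M.astype(np.float32),cv2.DIST_HUBER,0,.01,.01).ravel()
if vy<0: vx,vy=-vx,-vy
n=np.array([-vy,vx]); print("slot yaw",np.degrees(np.arctan2(vy,vx)),"tool off",n@(T[:2,3]-[x0,y0]),"toolyaw",np.degrees(np.arctan2(T[1,0],T[0,0])))
print("top-view line off",n@(np.array([528.9,-5.8])-[x0,y0]), M[0],M[-1])
k=hsv(im,(5,60,150),(25,170,255)); k[:, :215]=0;k[:,445:]=0;k[108:]=0
c=blobs(k,300)[0]; P=cast(c,p,C,48,True)[:,:2]-[528.9,-5.8]
J=np.c_[P@[vx,vy],P@n]; print("board jig rect",rect(J), J.min(0),J.max(0))
E
```

```text
6.1583 [510.96342298 -74.11360015 207.89483521]
45 [[310.0, 330.0, 112.0], [310.0, 330.0, 142.0], [311.0, 330.0, 172.0], [311.0, 330.0, 202.0], [311.0, 330.0, 232.0]] slot width 13.618860282795877
slot yaw 75.02198 tool off -0.5337244942576472 toolyaw 74.82943039678202
top-view line off -0.20536716414014897 [535.45293107  19.4453243 ] [510.82131538 -72.18594119]
board jig rect ((70.90830993652344, -10.30841064453125), (145.86361694335938, 78.06852722167969), 88.82767486572266) [ 30.55346906 -84.02357843] [108.44225171  62.44389673]
```

```bash
python3 - <<'E'
from h import *
yj=np.radians(75.0); ex=np.array([np.cos(yj),np.sin(yj)]); n=np.array([-ex[1],ex[0]]); O=np.array([528.9,-5.8])+0.1*n
t=O-70*ex+0.4*n
env.move_l([*t,170],down(yj),rate=80); env.hold(0.1)
d=pose()[:2,3]-O; print("lat",n@d,"long",ex@d)
t=t-(n@d)*n
env.move_l([*t,161],rate=40)
st=env.move_l([*t,141],rate=30,f_stop=6); s=env.read_state()
print(st,s["tool_pos"],s["force"],s["time_s"])
env.hold(0.3)
im,p,C=snap("wrist"); cv2.imwrite("pics/w3.png",im[:, :])
d=pose()[:2,3]-O; print("lat",n@d,"long",ex@d,env.read_state()["force"])
E
```

```text
lat 0.03386201247025727 long -69.95047446155506
True [510.16794828 -73.26017213 142.78575762] [-0.53233095  0.66461582  5.94750031] 7.85
lat 0.5175192646783714 long -69.99600278312775 [-0.15447222  0.30242443  5.590657  ]
```

View pics/w3.png

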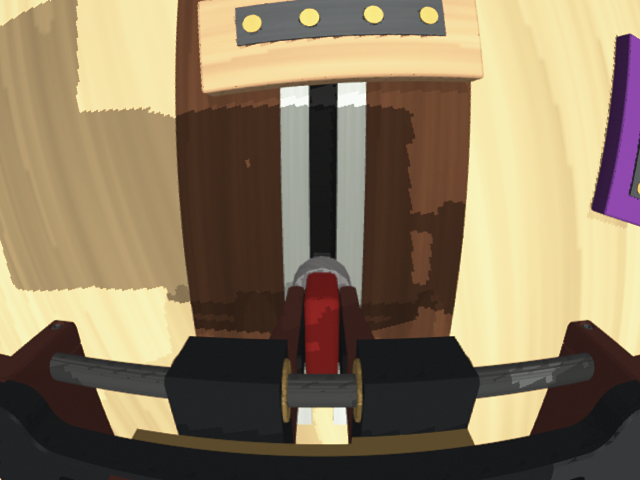

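Collar seated on the lips (TCP z 142.8 against 143 expected), with the head in the slot and the board ahead, near edge at row 85. Now push.

```bash
python3 - <<'E'
from h import *
yj=np.radians(75.0); ex=np.array([np.cos(yj),np.sin(yj)]); n=np.array([-ex[1],ex[0]]); O=np.array([528.9,-5.8])+0.1*n
def go(x,r,f=None):
    st=env.move_l([*(O+x*ex+0.2*n),143.3],down(yj),rate=r,f_stop=f); s=env.read_state()
    d=np.array(s["tool_pos"])[:2]-O; F=np.array(s["force"])
    print(x,st,"long",(ex@d).round(2),"lat",(n@d).round(2),"z",round(s["tool_pos"][2],2),"Fx",(F[:2]@ex).round(2),"Fn",(F[:2]@n).round(2),"Fz",F[2].round(2),s["time_s"])
    return st
if not go(5,60,15):
    go(94,30,12); env.hold(0.4); go_state=env.read_state()
    F=np.array(go_state["force"]); d=np.array(go_state["tool_pos"])[:2]-O; print((F[:2]@ex),ex@d)
im,p,C=snap("top"); cv2.imwrite("pics/t2.png",cv2.resize(im[190:350,190:420],None,fx=3,fy=3))
im,p,C=snap("wrist"); cv2.imwrite("pics/w4.png",im)
E
```

```text
5 False long 4.7 lat 0.25 z 143.26 Fx -0.36 Fn 1.17 Fz -0.67 9.6
94 True long 85.36 lat -0.52 z 143.2 Fx -0.14 Fn -0.63 Fz -0.17 11.9583
1.729604799194811 85.01635282897155
```

View pics/w4.png

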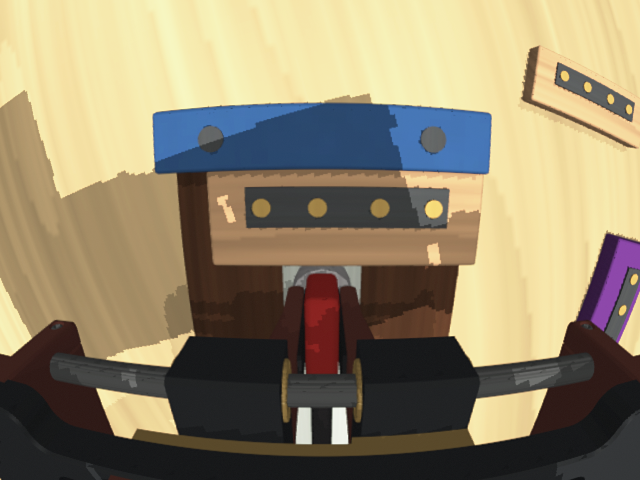

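The board is at the fence: its edge meets the fence along row 173 and the collar is behind it. I press steadily, then turn in place.

```bash
python3 - <<'E'
from h import *
yj=np.radians(75.0); ex=np.array([np.cos(yj),np.sin(yj)]); n=np.array([-ex[1],ex[0]]); O=np.array([528.9,-5.8])+0.1*n
def rep(t):
    s=env.read_state(); d=np.array(s["tool_pos"])[:2]-O; F=np.array(s["force"]); fx=F[:2]@ex
    print(t,"long",(ex@d).round(2),"lat",(n@d).round(2),"z",round(s["tool_pos"][2],2),"Fx",fx.round(2),"Fn",(F[:2]@n).round(2),"Fz",F[2].round(2),round(s["time_s"],2)); return fx
tgt=lambda x:[*(O+x*ex+0.3*n),143.3]
def press(yaw,x,lim=-8):
    while x<92:
        x+=0.5; env.move_l(tgt(x),down(yaw),rate=10); env.hold(0.05)
        if rep(x)<lim: break
    env.hold(0.4); rep("held"); return x
x=press(yj,84.5)
im,p,C=snap("wrist")
k=hsv(im,(100,120,40),(130,255,255)); k[:, :140]=0; k[:,500:]=0; k[185:]=0
c=blobs(k,300)[0]; P=cast(c,p,C,60,True)[:,:2]-O; J=np.c_[P@ex,P@n]; print("fence jig",rect(J))
# board rear top edge, bottom of bright pine
e=[]
for cc in list(range(225,280,5))+list(range(370,425,5))+list(range(445,470,5)):
    col=im[225:300,cc].max(1).astype(int); e.append([cc,226+np.argmin(np.diff(col))])
P=cast(e,p,C,48,True)[:,:2]-O; J=np.c_[P@ex,P@n]; f=np.polyfit(J[:,1],J[:,0],1); print("board rear edge x",np.median(J[:,0]),"slope",f[0])
q=env.ik(tgt(x),down(yj+np.pi/2)); print(q)
open("x.txt","w").write(str(x))
E
```

```text
85.0 long 84.72 lat 0.69 z 143.03 Fx 0.32 Fn -0.5 Fz -1.61 12.76
85.5 long 85.3 lat 0.59 z 143.09 Fx -1.07 Fn 0.36 Fz -2.16 13.06
86.0 long 85.48 lat 0.57 z 143.1 Fx -4.39 Fn -0.01 Fz -1.64 13.36
86.5 long 85.62 lat 0.58 z 143.11 Fx -7.87 Fn 0.86 Fz -1.46 13.66
87.0 long 85.71 lat 0.56 z 143.12 Fx -9.59 Fn -0.14 Fz -0.71 13.96
held long 85.75 lat 0.59 z 143.1 Fx -10.19 Fn 0.09 Fz -1.76 14.36
fence jig ((164.496337890625, -0.02909088134765625), (29.248580932617188, 158.35064697265625), 0.05534939467906952)
board rear edge x 99.57620435378958 slope 0.001540053999448602
[ 0.11983931  0.55716587  1.87111029  0.          0.71331649 -1.18915763]
```

Flush and square: the board's rear edge is at jig x 99.6 with slope 0.0015, under a steady 10 N. Now turn a quarter.

```bash
python3 - <<'E'
from h import *
yj=np.radians(75.0); ex=np.array([np.cos(yj),np.sin(yj)]); n=np.array([-ex[1],ex[0]]); O=np.array([528.9,-5.8])+0.1*n
def rep(t):
    s=env.read_state(); d=np.array(s["tool_pos"])[:2]-O; F=np.array(s["force"]); fx=F[:2]@ex
    print(t,"long",(ex@d).round(2),"lat",(n@d).round(2),"z",round(s["tool_pos"][2],2),"Fx",fx.round(2),"Fn",(F[:2]@n).round(2),"Fz",F[2].round(2),"w",round(s["width"],2),"Tz",np.round(s["wrist_torque"][2],2),round(s["time_s"],2)); return fx
tgt=lambda x:[*(O+x*ex+0.3*n),143.3]
x=float(open("x.txt").read())
for a in (30,60,90):
    env.move_joints(env.ik(tgt(x),down(yj+np.radians(a)))); rep(a)
env.hold(0.2); T=pose(); print("yaw-jig",np.degrees(np.arctan2(T[1,0],T[0,0]))-75)
fx=rep("turned")
while fx>-6 and x<91:
    x+=0.5; env.move_l(tgt(x),rate=10); env.hold(0.05); fx=rep(x)
while fx<-5 and x>83:
    x-=0.5; env.move_l(tgt(x),rate=10); env.hold(0.05); fx=rep(x)
im,p,C=snap("wrist"); cv2.imwrite("pics/w5.png",im)
E
```

```text
30 long 86.03 lat -1.02 z 143.69 Fx -10.62 Fn -5.53 Fz -0.53 w 13.9 Tz -0.12 14.97
60 long 85.58 lat -0.6 z 143.53 Fx -12.07 Fn -4.14 Fz -0.7 w 13.56 Tz -0.05 15.54
90 long 85.01 lat -0.5 z 143.38 Fx -15.69 Fn -4.44 Fz -0.93 w 14.16 Tz -0.1 16.11
yaw-jig 90.04844597230183
turned long 85.02 lat -0.51 z 143.41 Fx -16.16 Fn -3.96 Fz -0.58 w 14.18 Tz -0.16 16.31
86.5 long 84.89 lat -0.5 z 143.39 Fx -13.73 Fn -4.23 Fz -2.2 w 13.93 Tz -0.12 16.61
86.0 long 84.76 lat -0.52 z 143.38 Fx -11.39 Fn -4.64 Fz -1.94 w 13.8 Tz -0.14 16.91
85.5 long 84.63 lat -0.51 z 143.37 Fx -8.68 Fn -4.25 Fz -2.52 w 13.81 Tz -0.08 17.21
85.0 long 84.51 lat -0.45 z 143.41 Fx -6.47 Fn -5.15 Fz -3.41 w 13.63 Tz -0.1 17.51
84.5 long 84.4 lat -0.3 z 143.46 Fx -5.05 Fn -2.34 Fz -2.86 w 14.07 Tz -0.03 17.81
84.0 long 84.27 lat 0.22 z 143.42 Fx -1.78 Fn -1.74 Fz -2.45 w 13.81 Tz 0.03 18.11
```

View pics/w5.png

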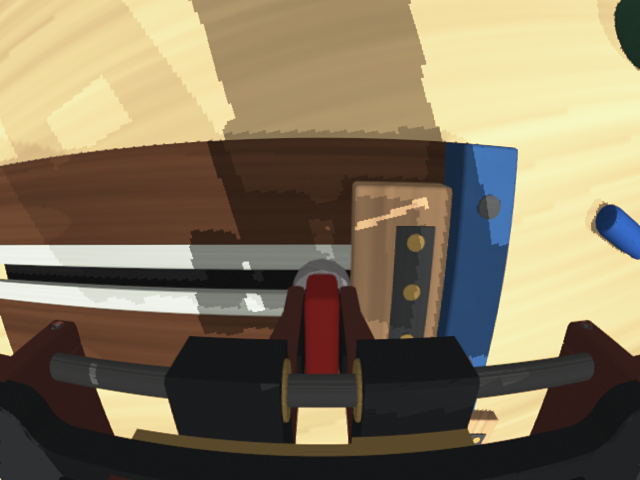

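Knob (321,320) stands crosswise, collar touching the board at (350,270), board on the fence. Release and retreat.

```bash
python3 - <<'E'
from h import *
yj=np.radians(75.0); ex=np.array([np.cos(yj),np.sin(yj)]); n=np.array([-ex[1],ex[0]]); O=np.array([528.9,-5.8])+0.1*n
set_gripper(34); T=pose()[:3,3]
env.move_l([T[0],T[1],260],rate=100); env.hold(0.2)
im,p,C=snap("wrist"); cv2.imwrite("pics/w6.png",im); s=env.read_state(); print(s["width"],s["force"],s["time_s"])
c=blobs(red(im),60)[0]; P=cast(c,p,C,96,True)[:,:2]-O; print("knob jig",rect(np.c_[P@ex,P@n]))
E
```

```text
34.23824254316336 [-0.73050221  0.29327124 -0.55793237] 20.2583
knob jig ((83.44273376464844, -0.8255462646484375), (39.71479797363281, 12.837930679321289), 89.96927642822266)
```

View pics/w6.png

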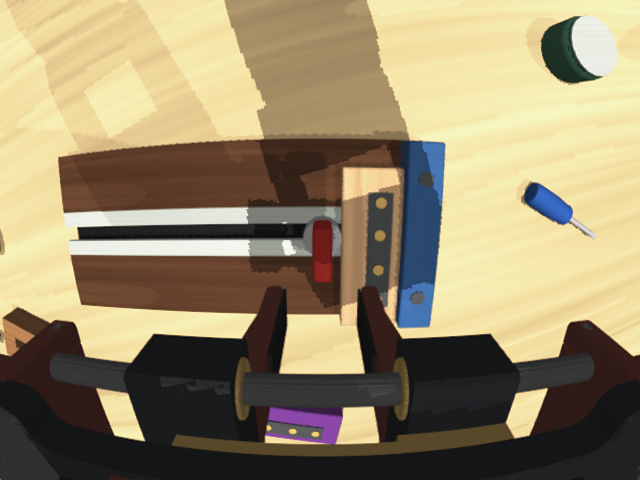

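The knob at (322,250) is crosswise (90.0°), 83.4 mm along the jig. The collar is against the board and the board is flush on the fence at column 402. The gripper is clear, so I hand it in.

```bash
python3 -c "
from station import workorder
print(workorder.sign_off())"
```

```text
the job is handed in; nothing more can be done
None
```

The job is handed in at about 20 s of the 61 s allowed: the board is flush and square on the fence, the collar is against it, the head is locked crosswise, and the gripper is clear; sign-off returned no verdict.

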